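# Nest the washed sample pots in the leaning drain stand

## Task

Put the set of steel pots away in the leaning drain stand: nest the medium pot in the large one that sits in the stand, then the small pot in the medium one, each lowered in gently and fully home. Turn the handles so that all three stand clear of each other, at least an eighth of a turn apart; leave the other things on the bench undisturbed.

Things in the scene. Friction and masses are not known exactly. Their poses are not given: they have to be found in the camera images.
- medium_center (a point): Medium pot, loose, bare steel, standing upright on the bench: 68 mm high, outer radius 45 mm at the foot and 55 mm at the rim, 0.12 to 0.22 kg. Wall 3 mm, floor 4 mm. This point is on its axis half-way up, 34 mm above its underside. z is the pot's axis, from its floor to its mouth; x points from the axis out to its handle.
- medium_grip (a point): Middle of the medium pot's grip plate: 105 mm from the pot's axis, 72 mm above its underside. The handle is a flat strip on edge, 8 mm thick, straight out from the rim: a bar 12 mm tall, top level with the rim, then, 25 to 75 mm outside the rim, a raised grip plate from 12 mm below to 20 mm above rim level. Axes as the pot's: the plate lies along x, pinch it along y.
- medium_seat (a point): Point on the medium pot's axis, 44.5 mm above its underside, where the small pot's centre comes to lie when it is fully home. Axes as the pot's.
- small_center (a point): Small pot, loose, bare steel, narrower but taller, standing upright on the bench: 81 mm high, outer radius 38 mm at the foot and 49 mm at the rim, 0.10 to 0.20 kg; handle, wall and floor as on the medium pot. Medium and small may have swapped places. This point is on its axis half-way up, 40.5 mm above its underside. z is the pot's axis, from its floor to its mouth; x points from the axis out to its handle.
- small_grip (a point): Middle of the small pot's grip plate: 99 mm from the pot's axis, 85 mm above its underside. Axes as the pot's.
- large_mouth (a point): Centre of the large pot's mouth. This pot cannot be taken out; it sits in the stand, leaning 30 degrees from vertical sideways, mouth towards the middle of the bench: 55 mm high, outer radius 52 mm at the foot and 60 mm at the rim, wall, floor and handle as on the others. z is the pot's axis, from its floor to its mouth; x points from the axis out to its handle.
- large_seat (a point): Point on the large pot's axis, 38 mm above its underside (17 mm inside the mouth), where the medium pot's centre comes to lie when it is fully home: floor on floor, 4 to 6 mm of play all round, its rim 17 mm further out than the rim around it, its handle passing over that rim. A handle right over another holds the pot about 20 mm out. Axes as the large pot's.
- large_grip (a point): Middle of the large pot's grip plate, 110 mm from its axis, 59 mm above its underside. Its direction round the axis differs from start to start.
- large (a joint): Turn of the large pot about its own axis in the stand, rad; at 0 its handle points straight downhill, and positive is anticlockwise looking into the mouth. It turns stiffly (0.3 N m) and stays where it is left; there is no need to turn it.
- stand: Fixed drain stand: dark base plate 170 x 130 mm, 12 mm thick, with four short legs under the large pot. Origin on the bench; the pot leans towards its -x. The centre of the large pot's underside is 20 mm along x and 70 mm above the origin.
- jar: Bystander, loose: small lidded jar, 44 mm across, 65 mm high. Origin under its centre.
- cryobox: Bystander, loose: white open box with cells, 100 x 100 x 45 mm. Origin under its centre.
- reagent: Bystander, loose: bottle with a cap, 60 mm across, 120 mm high. Origin under its centre.
- bowl: Bystander, loose: yellow plastic bowl, 84 mm across, 35 mm high. Origin under its centre.
- labels: Bystander, loose: small cardboard box, 70 x 50 x 30 mm. Origin under its centre.
- rackblock: Bystander, loose: white block, 60 x 100 x 35 mm. Origin under its centre.
Not all that is in view belongs to the job. Leave any purple or turquoise look-alike of the part that bears small_center alone.

How it is judged (in metres and radians):
On the way, in this order (a step that is already met when the one before it is completed fails the run):
1. the medium pot is fully home in the large pot, handles clear of each other (distance between medium_center and large_seat below 0.012 m and angle between the z axis of medium_center and the z axis of large_mouth, either way round below 0.15 rad and distance between medium_grip and large_grip above 0.071 m), for 0.2 s.
2. the small pot is fully home in the medium pot, all handles clear of each other (distance between small_center and medium_seat below 0.012 m and angle between the z axis of small_center and the z axis of medium_center, either way round below 0.15 rad and distance between small_grip and medium_grip above 0.065 m and distance between small_grip and large_grip above 0.071 m), for 0.2 s.
At the end, for the whole second after the job is handed in: Medium pot in the large one and small pot in the medium one, each with its centre within 12 mm of its fully-home point and its axis within 8.6 degrees of the pot around it, and all three handles at least about 40 degrees apart round the axis (grip middles over 71, 65 and 71 mm apart), at rest (all of step 1 and all of step 2); the robot touches nothing.
It fails at once if a bystander is pushed more than 30 mm (distance of any of jar, cryobox, reagent, bowl, labels, rackblock from where it was at the start of the episode above 0.03 m).
It fails at once if a pot is forced or dropped into another (over 40 N between them) (contact force between medium and large above 40 N or contact force between small and medium above 40 N).
It also fails if it takes over 67 s, if anything falls off the work surface, if the arm or the gripper's body presses on something with over 40 N, if the wrist force passes 120 N, or if a joint passes its speed limit or range.

## Robot

A 6-joint arm with a two-finger parallel gripper is mounted at the origin on the work surface. World frame = base frame: x ahead of the robot, y to its left, z up, the work surface at z = 0. Lengths are in m, angles in degrees, forces in N, time in s.
With the tool pointing down it reaches from about 0.4 to 0.825 m from the base axis. Payload 7 kg.
Tool frame: the origin (TCP) lies midway between the tips of the shut fingers; the grasp point (between the pads) lies r.pinch_z behind it (r.pinch_z is the distance from the TCP to the grasp point, in m); z points along the fingers, y is the line along which they close (so a half turn about z gives the same grasp; the last joint's range is limited). The gripper opens to 88 mm and grips with 3 to 60 N. Pads are 19 mm wide; open, the fingers measure 130 mm over their backs; the gripper's body (78 mm by 193 mm) begins 47 mm behind the grasp point.
Start: joints at [89.96, 20.546, 0.682, 0, -70.136, -16.507], TCP at [0.192, 0.647, 0.227] pointing down, gripper open.
Joint ranges: [-176.03, 176.03], [-82.01, 121.73], [-58.28, 71.71], [-173.87, 95.51], [-174.79, -0.11], [-173.66, 173.66]. Speed limits (degrees/s): [136.94, 136.94, 172.46, 180, 180, 180].

## Interface

Orientations are given as [roll, pitch, yaw] about the fixed x, y, z axes, in that order (R = Rz(yaw) Ry(pitch) Rx(roll)).
In Python, from plant import r, optics, job gives the robot as it stands.
- The arm moves only by the shell command python3 -m crank 'ROWS' [FORCE]. ROWS is JSON, a list of rows, each an object with "xyz": the shift along the tool's x, y, z in units of 30 mm (1.0 is 30 mm), a list of three; "delta_rot": the turn, a rotation vector about the tool's x, y, z in degrees, a list of three; "claw": the closure, from 0 (fully open) to 1 (shut). A call has 1 to 20 rows; each row is the pose to reach, as a shift and turn from the pose commanded when the call began, along the tool's axes at that moment; what a row does not reach only later rows make up. A row lasts 1/8 s, in which the tool goes at most 62.5 mm and 10.7 degrees, less where a joint would pass 70% of its speed; a pose out of reach is approached as far as the arm can. A call with a gripper value outside its range is refused whole. The fingers move at their own pace and stop on an object; FORCE is the grip in N (left out, the last holds). Time passes only in rows, so rows that repeat a pose let the fingers close. It gives the time, the measured TCP pose, the force, the opening and the grip force at its end, in the units of the state.
- r.get_state(): the state, without advancing time (a new reading comes with each control period).
- optics.capture(name): name is "scene" or "top" or "wrist"; returns a dict with "img" (400x640x3 uint8, blue, green, red), "fovy" (degrees; the focal length in pixels is half the picture's height over the tangent of half this angle, whatever the lens; pixels are square), "cx", "cy" (the principal point, pixels), "dist" ([k1, k2, p1, p2, k3] as OpenCV has them; the pictures are not rectified), "eye" and "rotation" of the camera in the world; the wrist camera has in their place "hand_eye" (4x4, takes a point from camera to tool coordinates, whose origin is the TCP and whose axes are the flange's). Camera axes: x right, y up, looking along -z (the intrinsics and any distortion apply to the point x, -y, -z); pixel columns grow to the right and rows downward; lengths in m; the calibration is good to about 2 mm. A picture is of the moment at which its call begins: read the wrist's pose just before it. There is no depth.
- job.close_job(): hands the job in; it is judged then, once.
The state is a dict: "time_s": time; "joints": joint angles; "qd": joint speeds; "joint_torque": joint torques, N m; "tcp_pos": TCP position; "eef_rot": TCP orientation; "contact_force": force on the tool from outside, world axes, zero at the start; "moment": the same for the moment, N m; "gripper_width": finger opening in m; "gripper_force": force on a finger pad.
Only numpy, scipy, OpenCV 4.12 (cv2) and the standard library are available. Lean on these libraries where they do the work, as an engineer would, in place of code of your own. Each camera call takes 0.05 s, during which the arm holds its last target. There are 200 camera calls.

## Working session

There is one attempt and no reset: what is moved stays moved. The work goes in short steps, Python scripts to look and compute and a shell command to move; the robot and the scene stay as the last step left them, time stands still between calls to the robot, and variables do not carry over. Pictures are saved under pics/ and viewed, at most 10 in all, crops included, and the job is handed in when it is done.

```bash
ls; mkdir -p pics
python3 - <<'E'
from plant import r,optics,job
import cv2
print(r.get_state(), r.pinch_z)
for n in ("scene","top"):
    c=optics.capture(n); cv2.imwrite(f"pics/{n}0.png",c["img"]); print(n,{k:v for k,v in c.items() if k!="img"})
E
```

```text
pics
{'time_s': 0.0, 'joints': array([ 8.99600695e+01,  2.05931637e+01,  6.36181929e-01, -1.93574055e-02,
       -7.01354706e+01, -1.65062508e+01]), 'qd': array([-0.05434695,  0.0078278 ,  0.02931477, -0.02320773,  0.05293362,
        0.13512347]), 'joint_torque': array([ 1.37433013e-03, -5.82713664e+01,  2.93049073e+01,  6.99698567e+00,
        6.95427079e-03, -1.62337628e-04]), 'tcp_pos': array([0.19213054, 0.64659531, 0.22562386]), 'eef_rot': array([ 1.79906187e+02, -8.82270201e-03, -1.65527663e+01]), 'contact_force': array([ 0.52460117, -0.68962613, -0.5662798 ]), 'moment': array([-0.01978269, -0.02428022,  0.00453404]), 'gripper_force': 0.0, 'gripper_width': 0.08762876793711055} 0.0188
scene {'fovy': 54.738124110762456, 'cx': 314.8161502898201, 'cy': 203.36887213617956, 'dist': array([-0.00683528,  0.        ,  0.        ,  0.        ,  0.        ]), 'eye': array([ 0.9452    , -0.81277707,  0.82390289]), 'rotation': array([51.17058432, -0.70756109, 27.83721418])}
top {'fovy': 56.71713688195824, 'cx': 319.7170963149865, 'cy': 199.15845463231958, 'dist': array([-0.03284736,  0.        ,  0.        ,  0.        ,  0.        ]), 'eye': array([ 0.30653886, -0.02260861,  1.40740089]), 'rotation': array([ 10.14680893,  -0.33491385, -90.19391849])}
```

View pics/scene0.png

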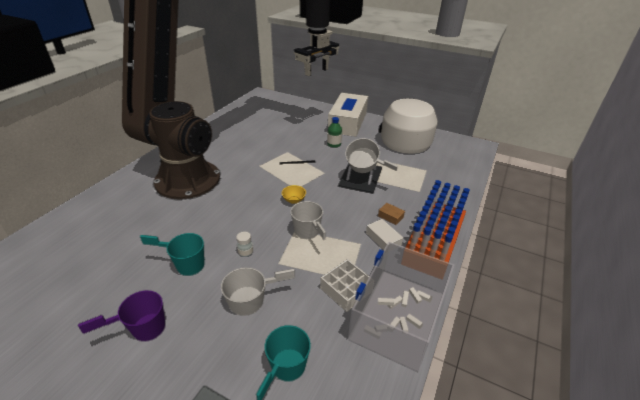

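View pics/top0.png

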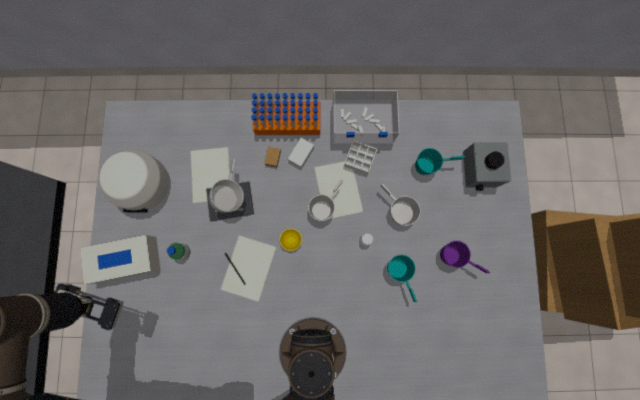

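The scene view and the top view agree. Bare-steel pots in the top view: A at (404,211), with its handle to (383,190), and B at (320,208), with its handle to (338,187). The large pot is in the stand at (227,197), with its handle near (234,165). Turquoise (429,161) and (401,268) and purple (456,254) are look-alikes to leave alone. A looks wider and lower, so it should be the medium; B looks narrower and taller, so the small. I'll confirm with an enlarged crop.

```bash
cat > h.py <<'E'
import numpy as np, cv2
from scipy.spatial.transform import Rotation as R
from plant import r,optics,job
F=np.diag([1.,-1,-1])
def cam(n):
    s=r.get_state(); c=optics.capture(n)
    f=200/np.tan(np.radians(c["fovy"]/2)); c["K"]=np.array([[f,0,c["cx"]],[0,f,c["cy"]],[0,0,1]])
    if n=="wrist":
        T=np.eye(4);T[:3,:3]=R.from_euler('xyz',s["eef_rot"],degrees=True).as_matrix();T[:3,3]=s["tcp_pos"]
        T=T@c["hand_eye"]; c["o"]=T[:3,3];c["R"]=T[:3,:3]
    else:
        c["o"]=np.array(c["eye"]);c["R"]=R.from_euler('xyz',c["rotation"],degrees=True).as_matrix()
    return c
def rays(c,uv):
    p=cv2.undistortPoints(np.array(uv,float).reshape(-1,1,2),c["K"],c["dist"]).reshape(-1,2)
    d=np.c_[p,np.ones(len(p))]@F@c["R"].T
    return d/np.linalg.norm(d,axis=1)[:,None]
def plane(c,uv,z,n=(0,0,1),p0=None):
    n=np.array(n,float); p0=np.array([0,0,z]) if p0 is None else np.array(p0)
    d=rays(c,uv); t=((p0-c["o"])@n)/(d@n); return c["o"]+t[:,None]*d
def proj(c,P):
    q=(np.atleast_2d(P)-c["o"])@c["R"]@F
    return cv2.projectPoints(q,np.zeros(3),np.zeros(3),c["K"],c["dist"])[0].reshape(-1,2)
def tri(c1,u1,c2,u2):
    d1=rays(c1,[u1])[0];d2=rays(c2,[u2])[0]
    a=np.linalg.lstsq(np.c_[d1,-d2],c2["o"]-c1["o"],rcond=None)[0]
    p,q=c1["o"]+a[0]*d1,c2["o"]+a[1]*d2
    return (p+q)/2,np.linalg.norm(p-q)
E
python3 - <<'E'
from h import *
t=cam("top")["img"];s=cam("scene")["img"]
def cr(i,u,v,w=40):return cv2.resize(i[v-w:v+w,u-w:u+w],(266,266),interpolation=cv2.INTER_CUBIC)
a=np.hstack([cr(t,400,205),cr(t,325,200),cr(t,227,185)]);b=np.hstack([cr(s,255,288),cr(s,310,225),cr(s,370,160)])
cv2.imwrite("pics/c1.png",np.vstack([a,b]))
E
```

```text
(no output)
```

View pics/c1.png

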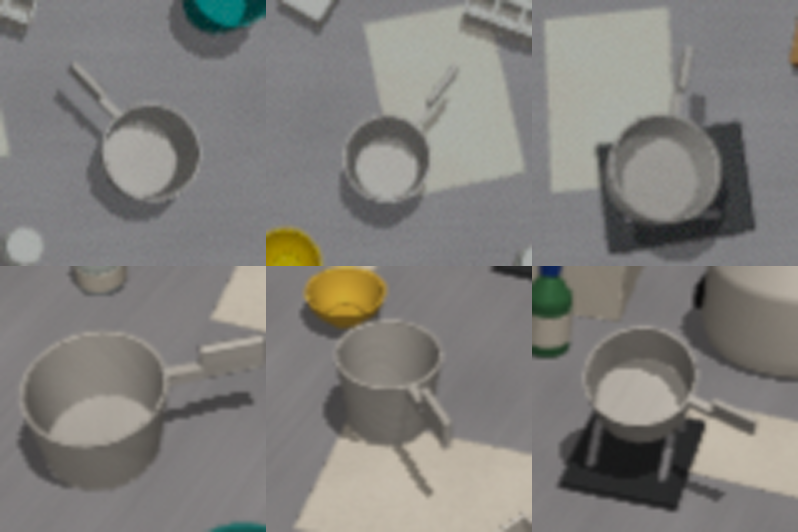

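The crop confirms it. Left, A at top pixel (405,211): wide and low, bare steel, so the medium. Centre, B at (321,208): narrow and tall, so the small. Right: the large pot on its black stand, mouth at (227,196), grip plate at (233,165) in the top view and (391,166) in the scene view.

Run:
```python
from h import *
np.set_printoptions(precision=4,suppress=True)
t=cam("top");s=cam("scene")
m=plane(t,[(405.4,211.3)],.068)[0]; mg=plane(t,[(385.9,189.7)],.088)[0]
k=plane(t,[(321.4,207.8)],.081)[0]; kg=plane(t,[(338.2,185.7)],.101)[0]
for n,a,b in(("med",m,mg),("small",k,kg)):
    d=b-a; print(n,a,b,np.hypot(*d[:2]),np.degrees(np.arctan2(d[1],d[0])))
c=np.array([(598,145),(742,122),(755,232),(609,253)])/3.325+[187-532/3.325,145]
P=plane(t,c,.012);print("stand corners",P)
o=P.mean(0);x=P[0]-P[1]+P[3]-P[2];x/=np.linalg.norm(x);print("o",o,"yaw",np.degrees(np.arctan2(x[1],x[0])))
mouth=o+x*(-.0075);mouth[2]=.070+.055*np.cos(np.pi/6);print("mouth",mouth,proj(t,mouth),proj(s,mouth))
print("mouth seen",plane(t,[(226.7,196.1)],.1176))
g,e=tri(t,(233,165.5),s,(390.8,165.7));print("lgrip",g,e)
z=-x*.5+np.array([0,0,np.sqrt(.75)]);dh=-x*np.sqrt(.75)-np.array([0,0,.5]); y=np.cross(z,dh);v=g-mouth
print("z",z,"ang",np.degrees(np.arctan2(v@y,v@dh)),"rad",np.hypot(v@y,v@dh),v@z)
```

```text
med [ 0.5003 -0.3449  0.068 ] [ 0.5771 -0.2723  0.088 ] 0.10567920230119905 43.41990295551232
small [ 0.5121 -0.0372  0.081 ] [ 0.5895 -0.0979  0.101 ] 0.09836151620002324 -38.116818107175106
stand corners [[0.5985 0.4028 0.012 ]
 [0.6253 0.2366 0.012 ]
 [0.4966 0.2179 0.012 ]
 [0.4728 0.384  0.012 ]]
o [0.5483 0.3103 0.012 ] yaw 98.66414902406274
mouth [0.5494 0.3029 0.1176] [[225.5064 196.0161]] [[361.0211 151.3628]]
mouth seen [[0.5491 0.2987 0.1176]]
lgrip [0.6659 0.2843 0.1049] 0.0027811078027316738
z [ 0.0753 -0.4943  0.866 ] ang 71.53965643988109 rad 0.11839212134066791 0.006931557617937588
```

```bash
cat >> h.py <<'E'
def down(yaw): return R.from_euler('xyz',[180,0,yaw],degrees=True)
def go(p,Rt):
    """print shift (30 mm units) and rotvec from current pose"""
    s=r.get_state(); R0=R.from_euler('xyz',s["eef_rot"],degrees=True)
    print("t",round(s["time_s"],2),"xyz",np.round(R0.inv().apply(np.array(p)-s["tcp_pos"])/.03,3),"rot",np.round((R0.inv()*Rt).as_rotvec(degrees=True),2),"dist",np.linalg.norm(np.array(p)-s["tcp_pos"]))
E
python3 - <<'E'
from h import *
go([.55,-.30,.27],down(-136.6))
print(optics.capture("wrist")["hand_eye"])
E
```

```text
t 0.3 xyz [20.423 26.859 -1.443] rot [ 2.0000e-02 -4.0000e-02  1.2005e+02] dist 1.013164868600158
[[ 8.47398941e-04  9.61891524e-01  2.73430024e-01  7.34352852e-02]
 [ 9.99999338e-01 -1.02792635e-03  5.16970533e-04 -6.75392387e-05]
 [ 7.78335501e-04  2.73429405e-01 -9.61891758e-01 -1.57741938e-01]
 [ 0.00000000e+00  0.00000000e+00  0.00000000e+00  1.00000000e+00]]
```

```bash
python3 -m crank '[{"xyz":[20.4,26.9,-1.5],"delta_rot":[0,0,120],"claw":0},{"xyz":[20.4,26.9,-1.5],"delta_rot":[0,0,120],"claw":0},{"xyz":[20.4,26.9,-1.5],"delta_rot":[0,0,120],"claw":0},{"xyz":[20.4,26.9,-1.5],"delta_rot":[0,0,120],"claw":0},{"xyz":[20.4,26.9,-1.5],"delta_rot":[0,0,120],"claw":0},{"xyz":[20.4,26.9,-1.5],"delta_rot":[0,0,120],"claw":0},{"xyz":[20.4,26.9,-1.5],"delta_rot":[0,0,120],"claw":0},{"xyz":[20.4,26.9,-1.5],"delta_rot":[0,0,120],"claw":0},{"xyz":[20.4,26.9,-1.5],"delta_rot":[0,0,120],"claw":0},{"xyz":[20.4,26.9,-1.5],"delta_rot":[0,0,120],"claw":0},{"xyz":[20.4,26.9,-1.5],"delta_rot":[0,0,120],"claw":0},{"xyz":[20.4,26.9,-1.5],"delta_rot":[0,0,120],"claw":0},{"xyz":[20.4,26.9,-1.5],"delta_rot":[0,0,120],"claw":0},{"xyz":[20.4,26.9,-1.5],"delta_rot":[0,0,120],"claw":0},{"xyz":[20.4,26.9,-1.5],"delta_rot":[0,0,120],"claw":0},{"xyz":[20.4,26.9,-1.5],"delta_rot":[0,0,120],"claw":0},{"xyz":[20.4,26.9,-1.5],"delta_rot":[0,0,120],"claw":0},{"xyz":[20.4,26.9,-1.5],"delta_rot":[0,0,120],"claw":0},{"xyz":[20.4,26.9,-1.5],"delta_rot":[0,0,120],"claw":0},{"xyz":[20.4,26.9,-1.5],"delta_rot":[0,0,120],"claw":0}]' 60
python3 - <<'E'
from h import *
c=cam("wrist"); cv2.imwrite("pics/w1.png",c["img"]); go([.55,-.30,.27],down(-136.6))
E
```

```text
time_s: 2.85
tcp_pos: [0.549, -0.2997, 0.2722]
eef_rot: [-180.0, 0.0, -136.5]
contact_force: [0.1, 0.2, 0.3]
gripper_width: 0.0874
gripper_force: 0.0
t 2.9 xyz [-0.017 -0.028  0.074] rot [-0.04  0.03  0.14] dist 0.0024286829143306764
```

View pics/w1.png

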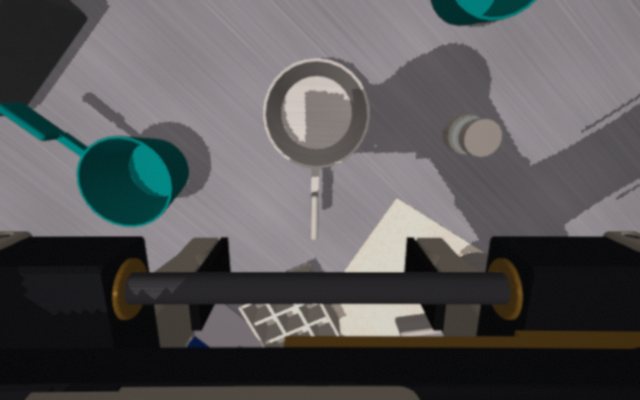

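The wrist view shows the medium pot: rim centred near (317,112), grip plate from (315,181) to (314,239).

Run:
```python
from h import *
np.set_printoptions(precision=4,suppress=True)
c=cam("wrist")
rim=plane(c,[(264.5,112),(369,112),(317,58.5),(317,166)],.068);print(rim)
o=np.array([rim[:2].mean(0)[0],rim[:2].mean(0)[1]]);print(rim.mean(0))
pl=plane(c,[(315.3,181),(314,239)],.088);print(pl,np.linalg.norm(pl[:,:2]-rim.mean(0)[:2],axis=1))
o=rim.mean(0)[:2];d=pl.mean(0)[:2]-o
ya=np.degrees(np.arctan2(d[1],d[0]));u=d/np.linalg.norm(d);g=o+.105*u
print(ya,g,"plate mean",pl.mean(0))
go([*g,.072-r.pinch_z],down(ya-180))
```

```text
[[ 0.54   -0.3817  0.068 ]
 [ 0.4665 -0.3045  0.068 ]
 [ 0.4664 -0.3779  0.068 ]
 [ 0.5434 -0.3046  0.068 ]]
[ 0.5041 -0.3422  0.068 ]
[[ 0.5532 -0.2977  0.088 ]
 [ 0.6002 -0.2549  0.088 ]] [0.0662 0.1298]
42.22544641341714 [ 0.5819 -0.2716] plate mean [ 0.5767 -0.2763  0.088 ]
t 2.95 xyz [-1.436 -0.064  7.301] rot [-0.04  0.03  1.31] dist 0.22324458788438487
```

```bash
python3 -m crank '[{"xyz":[-1.4,-0.06,2.0],"delta_rot":[0,0,1.3],"claw":0.2},{"xyz":[-1.4,-0.06,4.0],"delta_rot":[0,0,1.3],"claw":0.3},{"xyz":[-1.4,-0.06,5.5],"delta_rot":[0,0,1.3],"claw":0.3},{"xyz":[-1.4,-0.06,6.5],"delta_rot":[0,0,1.3],"claw":0.3},{"xyz":[-1.4,-0.06,7.3],"delta_rot":[0,0,1.3],"claw":0.3},{"xyz":[-1.4,-0.06,7.3],"delta_rot":[0,0,1.3],"claw":0.3},{"xyz":[-1.4,-0.06,7.3],"delta_rot":[0,0,1.3],"claw":1},{"xyz":[-1.4,-0.06,7.3],"delta_rot":[0,0,1.3],"claw":1},{"xyz":[-1.4,-0.06,7.3],"delta_rot":[0,0,1.3],"claw":1},{"xyz":[-1.4,-0.06,7.3],"delta_rot":[0,0,1.3],"claw":1},{"xyz":[-1.4,-0.06,7.3],"delta_rot":[0,0,1.3],"claw":1},{"xyz":[-1.4,-0.06,7.3],"delta_rot":[0,0,1.3],"claw":1},{"xyz":[-1.4,-0.06,7.3],"delta_rot":[0,0,1.3],"claw":1}]' 60
```

```text
time_s: 4.58
tcp_pos: [0.5808, -0.2733, 0.0526]
eef_rot: [-180.0, -0.0, -137.8]
contact_force: [-0.5, 0.3, 0.4]
gripper_width: 0.0077
gripper_force: 60.0
```

```bash
python3 -m crank '[{"xyz":[0,0,-0.3],"delta_rot":[0,0,0],"claw":1},{"xyz":[0,0,-1],"delta_rot":[0,0,0],"claw":1},{"xyz":[0,0,-2],"delta_rot":[0,0,0],"claw":1},{"xyz":[0,0,-4],"delta_rot":[0,0,0],"claw":1},{"xyz":[0,0,-6],"delta_rot":[0,0,0],"claw":1},{"xyz":[0,0,-7],"delta_rot":[0,0,0],"claw":1},{"xyz":[0,0,-7],"delta_rot":[0,0,0],"claw":1},{"xyz":[0,0,-7],"delta_rot":[0,0,0],"claw":1}]' 60
python3 - <<'E'
from h import *
c=cam("wrist"); cv2.imwrite("pics/w2.png",c["img"]); print(r.get_state()["moment"],r.get_state()["contact_force"])
E
```

```text
time_s: 5.58
tcp_pos: [0.5802, -0.2729, 0.2619]
eef_rot: [179.9, -0.0, -137.9]
contact_force: [-0.6, -0.1, -1.2]
gripper_width: 0.0078
gripper_force: 60.0
[ 0.22172002 -0.19379294 -0.02230237] [ 0.99727011  0.64369243 -1.35193096]
```

View pics/w2.png

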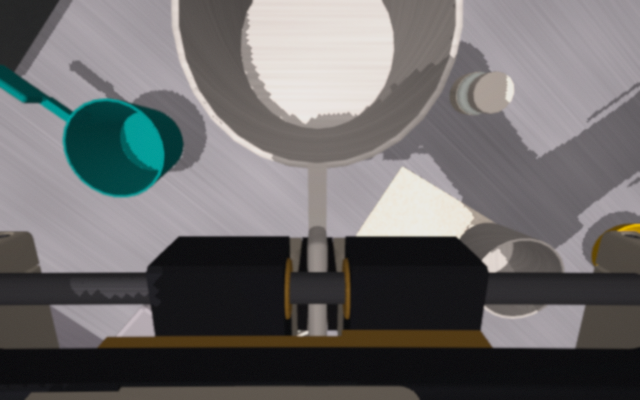

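The pot is held, its handle between the pads. The near rim edge is at (317,165) and the sides reach about x=173 and x=463. I'll compare that with the level prediction for droop.

Run:
```python
from h import *
np.set_printoptions(precision=1,suppress=True)
s=r.get_state(); c=cam("wrist")
R0=R.from_euler('xyz',s["eef_rot"],degrees=True).as_matrix()
a=np.linspace(0,2*np.pi,720)
for th in(-6,-3,0,3,6):
  for off in (.105,):
    # tool frame pts relative to pinch ; th>0: pot sags (+z tool)
    P=np.c_[off+.055*np.cos(a),.055*np.sin(a),np.full(720,.004)]
    P=R.from_euler('y',-th,degrees=True).apply(P)+[0,0,-r.pinch_z]
    uv=proj(c,P@R0.T+s["tcp_pos"])
    row=lambda v:[uv[(abs(uv[:,1]-v)<3),0].min(),uv[(abs(uv[:,1]-v)<3),0].max()]
    print(th,"near",uv[uv[:,1].argmax()],"rows10,60,100",row(10),row(60),row(100))
g=cv2.cvtColor(c["img"],cv2.COLOR_BGR2GRAY)
for v in(10,60,100): print(v,g[v,165:240:3],g[v,400:470:3])
```

```text
-6 near [316.7 162.3] rows10,60,100 [np.float64(155.34842637105), np.float64(476.6222593790171)] [np.float64(170.07933848912236), np.float64(461.9241388562898)] [np.float64(193.5552847038893), np.float64(439.32871113457327)]
-3 near [316.7 161.2] rows10,60,100 [np.float64(161.77528404944366), np.float64(470.4654271139592)] [np.float64(174.60922267693573), np.float64(457.4553966376615)] [np.float64(197.0338954167343), np.float64(435.05409399782025)]
0 near [316.7 160.5] rows10,60,100 [np.float64(167.84234070239808), np.float64(464.278300531107)] [np.float64(178.97797958581322), np.float64(453.1441778771049)] [np.float64(199.61393769238933), np.float64(432.5192851057468)]
3 near [316.7 160.1] rows10,60,100 [np.float64(173.74896327187355), np.float64(458.44071033247593)] [np.float64(182.75062563190843), np.float64(449.42566745803504)] [np.float64(202.84758743344946), np.float64(430.0378073620612)]
6 near [316.7 160.1] rows10,60,100 [np.float64(179.5944360597103), np.float64(452.65808837228184)] [np.float64(186.09741491019344), np.float64(446.1306670908773)] [np.float64(204.59987162124668), np.float64(427.61719745105495)]
10 [154 151 180 216 205  91  83  84  84  84  83  83  80  82  80  82  78  79
  80  78  78  78  78  78  77] [115 112 114 114 114 110 112 113 112 112 113 114 111 114 114 111 114 116
 126 214 212 173 161 159]
60 [159 161 158 159 161 205 217 150  89  92  89  89  87  89  89  91  91  91
  91  91  92  89  89  88  88] [119 119 121 119 120 119 119 120 117 119 118 115 117 118 100  90 131 150
 134 106 105 103 106 106]
100 [107 107 105 108 107 105 106 111 158 169 169 191 219 209 116  95  94  96
  97  98 102  99  97  97  97] [ 98  97 101 100  98  97  96  96  96 113 148 142 116 106 104 101 102  90
  92 128 146 153 134  93]
```

Run:
```python
from h import *
go([.735,.21,.29],down(-130))
```

```text
t 5.67 xyz [-14.631   8.475  -0.964] rot [ 0.13 -0.06 -7.85] dist 0.5080746798669665
```

```bash
python3 -m crank '[{"xyz":[-0.7,0.4,-0.9],"delta_rot":[0,0,-7.8],"claw":1},{"xyz":[-2,1.2,-0.9],"delta_rot":[0,0,-7.8],"claw":1},{"xyz":[-3.5,2,-0.9],"delta_rot":[0,0,-7.8],"claw":1},{"xyz":[-5,2.9,-0.9],"delta_rot":[0,0,-7.8],"claw":1},{"xyz":[-6.5,3.8,-0.9],"delta_rot":[0,0,-7.8],"claw":1},{"xyz":[-8,4.6,-0.9],"delta_rot":[0,0,-7.8],"claw":1},{"xyz":[-9.5,5.5,-0.9],"delta_rot":[0,0,-7.8],"claw":1},{"xyz":[-11,6.4,-0.9],"delta_rot":[0,0,-7.8],"claw":1},{"xyz":[-12.5,7.2,-0.9],"delta_rot":[0,0,-7.8],"claw":1},{"xyz":[-13.8,8,-0.9],"delta_rot":[0,0,-7.8],"claw":1},{"xyz":[-14.6,8.5,-0.9],"delta_rot":[0,0,-7.8],"claw":1},{"xyz":[-14.6,8.5,-0.9],"delta_rot":[0,0,-7.8],"claw":1},{"xyz":[-14.6,8.5,-0.9],"delta_rot":[0,0,-7.8],"claw":1}]' 60
python3 - <<'E'
from h import *
c=cam("wrist"); cv2.imwrite("pics/w3.png",c["img"])
E
```

```text
time_s: 7.3
tcp_pos: [0.7341, 0.2094, 0.2882]
eef_rot: [180.0, -0.1, -130.0]
contact_force: [-0.4, 0.4, -1.6]
gripper_width: 0.0075
gripper_force: 60.0
```

View pics/w3.png

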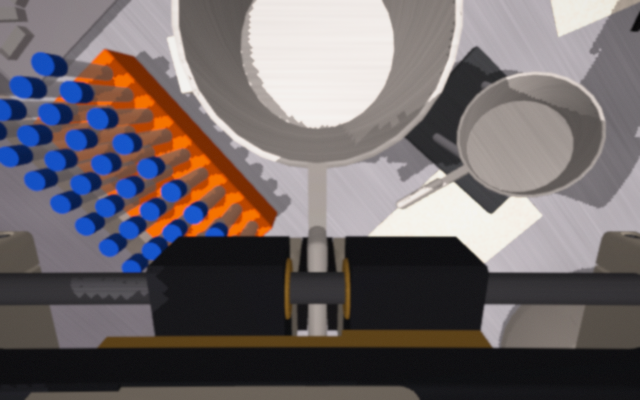

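The wrist view shows the large pot: rim from about x=457 to 606 and y=72 to 196, grip plate from (398,207) to (440,184). I'll enlarge it for sharper points.

Run:
```python
from h import *
i=cv2.imread("pics/w3.png")[55:225,390:620]
cv2.imwrite("pics/c2.png",cv2.resize(i,None,fx=3.4,fy=3.4,interpolation=cv2.INTER_CUBIC))
```

```text
(no output)
```

View pics/c2.png

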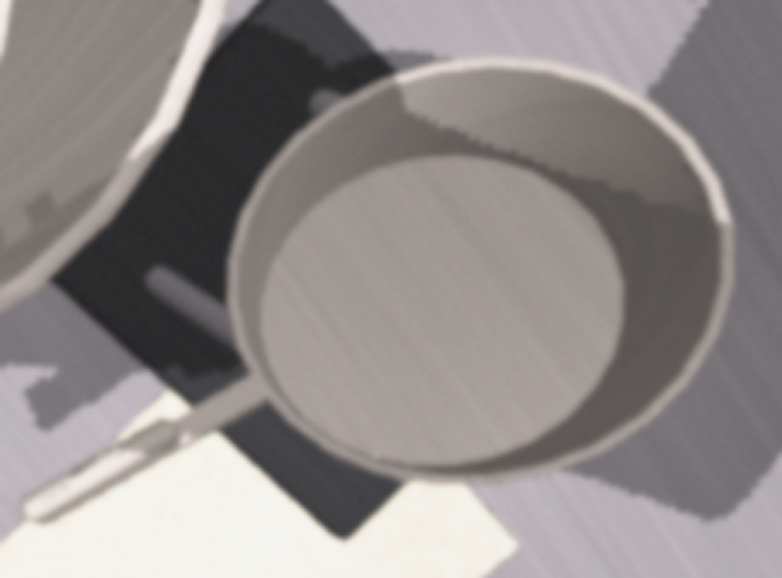

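```bash
cat > fit.py <<'E'
from h import *
from scipy.optimize import least_squares
np.set_printoptions(precision=4,suppress=True)
c=cam("wrist")
f=lambda a:np.array(a)/3.4+[390-.35,55-.35]
rim=f([(495,58),(600,75),(690,140),(735,250),(710,345),(640,420),(540,472),(460,481),(370,468),(300,425),(245,345),(228,270),(243,200),(300,125),(390,75)])
fl=f([(260,300),(455,155),(625,300),(430,465)])
def nz(yaw):x=np.array([np.cos(yaw),np.sin(yaw),0]);return x,-x*.5+np.array([0,0,np.sqrt(.75)])
def res(p):
    x,z=nz(p[2]);m=np.array([p[0],p[1],.1176])
    a=np.linalg.norm(plane(c,rim,0,z,m)-m,axis=1)-.06
    q=m-.051*z;b=np.linalg.norm(plane(c,fl,0,z,q)-q,axis=1)-.0496
    return np.r_[a,b]
S=least_squares(res,[.549,.3,np.radians(98.7)]);p=S.x
print(p[:2],np.degrees(p[2]),"res mm",S.fun*1e3)
x,z=nz(p[2]);m=np.array([p[0],p[1],.1176]);dh=-x*np.sqrt(.75)-np.array([0,0,.5]);y=np.cross(z,dh)
for uv,h in(((262,383),0),((190,430),0),((178,430),.02),((35,508),.02)):
    v=plane(c,f([uv]),0,z,m+h*z)[0]-m;print(np.degrees(np.arctan2(v@y,v@dh)),np.hypot(v@y,v@dh))
np.savez("large.npz",m=m,z=z,dh=dh,y=y)
E
python3 fit.py
```

```text
[0.5548 0.3008] 96.34181568007676 res mm [-1.2896 -0.617  -0.811  -0.2082 -0.5332 -1.3087 -0.1877 -0.2382  0.587
 -0.4609 -1.5815 -0.2793  0.5273  0.399  -0.6382 -0.092   0.5591  0.9835
 -0.2152]
77.1222002016572 0.059275150449933645
77.97441487841532 0.08285787383438345
78.56011374481513 0.0867989038191646
77.42558409591307 0.13153922919974037
```

```bash
cat >> h.py <<'E'
def target(phi,d,rimh=.021,rad=.1034,flip=1,sag=0,dm=(0,0,0)):
    """TCP pose for pot held by plate; phi handle angle deg, d out along axis; flip=1: handle toward tool -x"""
    L=np.load("large.npz");m,z,dh,y=L["m"]+np.array(dm),L["z"],L["dh"],L["y"];p=np.radians(phi)
    u=np.cos(p)*dh+np.sin(p)*y; xt=-flip*u; zt=-z
    Rt=R.from_matrix(np.c_[xt,np.cross(zt,xt),zt])
    pin=m+(rimh+d)*z+rad*u
    if sag: Rt=R.from_rotvec(np.radians(sag)*np.cross(z,u))*Rt  # about pot y
    return pin+Rt.apply([0,0,r.pinch_z]),Rt
E
python3 - <<'E'
from h import *
for d in(.13,.07,0):
    p,Rt=target(137,d);print(d,p,Rt.as_euler('xyz',degrees=True));go(p,Rt)
E
```

```text
0.13 [0.62496453 0.30793804 0.26989954] [ 158.50786389   21.44924319 -130.77536996]
t 7.4 xyz [-0.185  4.916  0.647] rot [-21.1  -21.36  -3.36] dist 0.1488668412545762
0.07 [0.62165074 0.33775446 0.21793802] [ 158.50786389   21.44924319 -130.77536996]
t 7.4 xyz [-0.875  5.641  2.378] rot [-21.1  -21.36  -3.36] dist 0.18552033686071054
0 [0.61778465 0.37254028 0.15731624] [ 158.50786389   21.44924319 -130.77536996]
t 7.4 xyz [-1.681  6.486  4.399] rot [-21.1  -21.36  -3.36] dist 0.24045165317240094
```

```bash
python3 -m crank '[{"xyz":[0,0.3,-0.3],"delta_rot":[0,0,0],"claw":1},{"xyz":[0,1,-0.5],"delta_rot":[-4,-4,-0.6],"claw":1},{"xyz":[-0.05,2,-0.5],"delta_rot":[-8,-8,-1.3],"claw":1},{"xyz":[-0.1,3,-0.3],"delta_rot":[-12,-12,-2],"claw":1},{"xyz":[-0.15,4,0.2],"delta_rot":[-16,-16.2,-2.7],"claw":1},{"xyz":[-0.18,4.7,0.6],"delta_rot":[-19,-19.3,-3.1],"claw":1},{"xyz":[-0.18,4.92,0.65],"delta_rot":[-21.1,-21.4,-3.4],"claw":1},{"xyz":[-0.3,5.1,1.0],"delta_rot":[-21.1,-21.4,-3.4],"claw":1},{"xyz":[-0.6,5.35,1.7],"delta_rot":[-21.1,-21.4,-3.4],"claw":1},{"xyz":[-0.88,5.64,2.38],"delta_rot":[-21.1,-21.4,-3.4],"claw":1},{"xyz":[-0.88,5.64,2.38],"delta_rot":[-21.1,-21.4,-3.4],"claw":1},{"xyz":[-0.88,5.64,2.38],"delta_rot":[-21.1,-21.4,-3.4],"claw":1}]' 60
python3 - <<'E'
from h import *
p,Rt=target(137,.07);go(p,Rt)
for d in(.03,0):p,Rt=target(137,d);go(p,Rt)
t=cam("top")["img"];s=cam("scene")["img"]
def cr(i,u,v,w=45):return cv2.resize(i[v-w:v+w,u-w:u+w],(400,400),interpolation=cv2.INTER_CUBIC)
cv2.imwrite("pics/c3.png",np.hstack([cr(t,230,190),cr(s,370,150)]))
E
```

```text
time_s: 8.9
tcp_pos: [0.6222, 0.3388, 0.2191]
eef_rot: [158.6, 21.6, -130.6]
contact_force: [0.6, 0.4, -0.8]
gripper_width: 0.008
gripper_force: 60.0
t 8.9 xyz [ 0.051 -0.016  0.016] rot [-0.05  0.05  0.16] dist 0.0016802942776557956
t 8.9 xyz [ 0.052 -0.015  1.349] rot [-0.05  0.05  0.16] dist 0.040516234256289196
t 8.9 xyz [ 0.053 -0.014  2.349] rot [-0.05  0.05  0.16] dist 0.07050263559186093
```

View pics/c3.png

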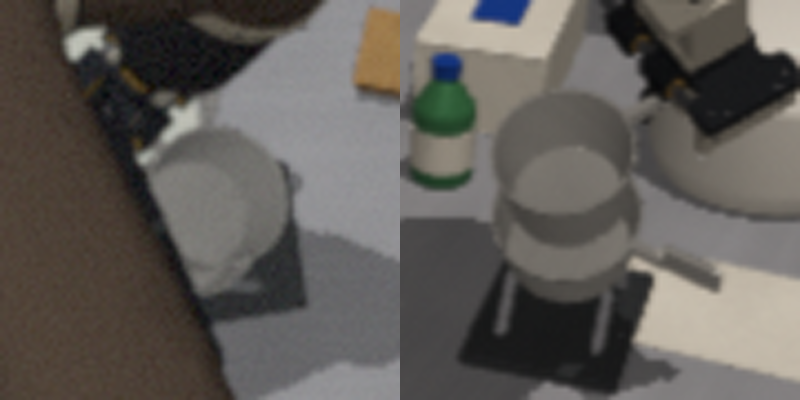

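The top and scene crops show the medium pot in line above the large mouth, its handle uphill and well away from the large pot's. I'll lower it slowly.

```bash
python3 -m crank '[{"xyz":[0.05,0,0.2],"delta_rot":[0,0,0],"claw":1},{"xyz":[0.05,0,0.4],"delta_rot":[0,0,0],"claw":1},{"xyz":[0.05,0,0.6],"delta_rot":[0,0,0],"claw":1},{"xyz":[0.05,0,0.8],"delta_rot":[0,0,0],"claw":1},{"xyz":[0.05,0,1.0],"delta_rot":[0,0,0],"claw":1},{"xyz":[0.05,0,1.2],"delta_rot":[0,0,0],"claw":1},{"xyz":[0.05,0,1.35],"delta_rot":[0,0,0],"claw":1},{"xyz":[0.05,0,1.45],"delta_rot":[0,0,0],"claw":1},{"xyz":[0.05,0,1.55],"delta_rot":[0,0,0],"claw":1},{"xyz":[0.05,0,1.65],"delta_rot":[0,0,0],"claw":1},{"xyz":[0.05,0,1.75],"delta_rot":[0,0,0],"claw":1},{"xyz":[0.05,0,1.75],"delta_rot":[0,0,0],"claw":1}]' 60
python3 - <<'E'
from h import *
s=r.get_state();print(s["contact_force"],s["moment"]);p,Rt=target(137,0);go(p,Rt)
E
```

```text
time_s: 10.5
tcp_pos: [0.6179, 0.3639, 0.1719]
eef_rot: [158.5, 21.5, -130.7]
contact_force: [-0.2, 0.7, -1.3]
gripper_width: 0.008
gripper_force: 60.0
[-0.16854887  0.72149078 -1.25288391] [-1.79698202 -0.38556957  0.01305365]
t 10.5 xyz [-0.023 -0.017  0.563] rot [0.03 0.03 0.09] dist 0.016922468259811085
```

```bash
python3 -m crank '[{"xyz":[0,0,0.1],"delta_rot":[0,0,0],"claw":1},{"xyz":[0,0,0.2],"delta_rot":[0,0,0],"claw":1},{"xyz":[0,0,0.28],"delta_rot":[0,0,0],"claw":1},{"xyz":[0,0,0.36],"delta_rot":[0,0,0],"claw":1},{"xyz":[0,0,0.36],"delta_rot":[0,0,0],"claw":1}]' 60
python3 -c "
from h import *
s=r.get_state();print(s['contact_force'],s['moment']);p,Rt=target(137,0);go(p,Rt)"
```

```text
time_s: 11.12
tcp_pos: [0.6173, 0.3693, 0.1625]
eef_rot: [158.5, 21.5, -130.7]
contact_force: [-0.3, -0.9, -1.7]
gripper_width: 0.0078
gripper_force: 60.0
[-0.27186558 -0.8976254  -1.74102343] [-1.75154708 -0.42415171  0.0052525 ]
t 11.12 xyz [-0.023 -0.017  0.203] rot [0.03 0.03 0.09] dist 0.0061353392948731095
```

```bash
python3 -m crank '[{"xyz":[0,0,0.05],"delta_rot":[0,0,0],"claw":1},{"xyz":[0,0,0.1],"delta_rot":[0,0,0],"claw":1},{"xyz":[0,0,0.14],"delta_rot":[0,0,0],"claw":1},{"xyz":[0,0,0.14],"delta_rot":[0,0,0],"claw":1}]' 60
python3 -c "
from h import *
s=r.get_state();print(s['contact_force'],s['moment']);p,Rt=target(137,0);go(p,Rt)"
```

```text
time_s: 11.62
tcp_pos: [0.6172, 0.3713, 0.1591]
eef_rot: [158.5, 21.5, -130.7]
contact_force: [0.3, 0.4, -1.5]
gripper_width: 0.0077
gripper_force: 60.0
[ 0.26311751  0.35743855 -1.45230078] [-1.77513126 -0.39914087 -0.00436876]
t 11.62 xyz [-0.019 -0.016  0.069] rot [0.02 0.05 0.09] dist 0.0022011490548927825
```

```bash
python3 -m crank '[{"xyz":[0,0,0.03],"delta_rot":[0,0,0],"claw":1},{"xyz":[0,0,0.06],"delta_rot":[0,0,0],"claw":1},{"xyz":[0,0,0.09],"delta_rot":[0,0,0],"claw":1},{"xyz":[0,0,0.09],"delta_rot":[0,0,0],"claw":1}]' 60
python3 -c "
from h import *
s=r.get_state();print(s['contact_force'],s['moment']);p,Rt=target(137,0);go(p,Rt)"
```

```text
time_s: 12.12
tcp_pos: [0.6174, 0.3725, 0.1574]
eef_rot: [158.6, 21.6, -130.7]
contact_force: [1.3, -2.0, 2.5]
gripper_width: 0.0073
gripper_force: 60.0
[ 1.31838704 -1.97947857  2.46178288] [-1.86845517 -0.07979195  0.13248517]
t 12.12 xyz [-0.007 -0.01   0.002] rot [-0.02  0.08  0.13] dist 0.0003743312009857008
```

```bash
python3 -m crank '[{"xyz":[0,0,0.02],"delta_rot":[0,0,0],"claw":1},{"xyz":[0,0,0.02],"delta_rot":[0,0,0],"claw":1}]' 5 && python3 -m crank '[{"xyz":[0,0,0],"delta_rot":[0,0,0],"claw":0.8},{"xyz":[0,0,0],"delta_rot":[0,0,0],"claw":0.7},{"xyz":[0,0,0],"delta_rot":[0,0,0],"claw":0.6},{"xyz":[0,0,0],"delta_rot":[0,0,0],"claw":0.6},{"xyz":[0,0,-0.3],"delta_rot":[0,0,0],"claw":0.6},{"xyz":[0,0,-1],"delta_rot":[0,0,0],"claw":0.6},{"xyz":[0,0,-2],"delta_rot":[0,0,0],"claw":0.6},{"xyz":[0,0,-3.5],"delta_rot":[0,0,0],"claw":0.6},{"xyz":[0,0,-4],"delta_rot":[0,0,0],"claw":0.6},{"xyz":[0,0,-4],"delta_rot":[0,0,0],"claw":0.6}]' 60
python3 - <<'E'
from h import *
c=cam("wrist");s=cam("scene")["img"]
cv2.imwrite("pics/c4.png",np.hstack([cv2.resize(c["img"],(480,300)),cv2.resize(s[105:205,320:420],(300,300),interpolation=cv2.INTER_CUBIC)]))
cv2.imwrite("pics/w4.png",c["img"])
go([.55,.05,.27],down(-38))
E
```

```text
time_s: 12.38
tcp_pos: [0.6174, 0.3731, 0.1565]
eef_rot: [158.5, 21.6, -130.7]
contact_force: [1.2, -0.5, 1.1]
gripper_width: 0.0078
gripper_force: 5.0
time_s: 13.62
tcp_pos: [0.6244, 0.3125, 0.2625]
eef_rot: [158.6, 21.7, -130.7]
contact_force: [0.6, -0.4, -0.9]
gripper_width: 0.035
gripper_force: 0.0
t 13.72 xyz [ 7.54  -2.381 -4.533] rot [ -0.77  33.2  -86.38] dist 0.27341821831863033
```

View pics/c4.png

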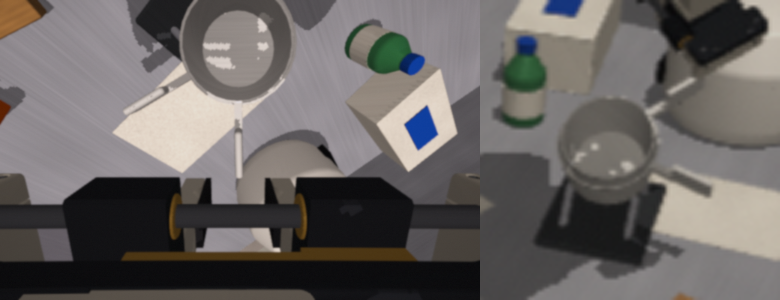

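The medium pot sits home and concentric in the large one. Its handle points straight at the gripper, about 60° from the large pot's handle. Next is the small pot.

Run:
```python
from h import *
np.set_printoptions(precision=1,suppress=True)
go([.50,-.022,.283],down(-38))
# expected seated rim in the w4 picture
c=cam("wrist");L=np.load("large.npz");m,z,dh,y=(L[k] for k in("m","z","dh","y"))
a=np.linspace(0,2*np.pi,720)[:,None]
uv=proj(c,m+.017*z+.055*(np.cos(a)*dh+np.sin(a)*y));print(uv.min(0),uv.max(0),uv[uv[:,1].argmax()])
uv=proj(c,m+.034*z+.055*(np.cos(a)*dh+np.sin(a)*y));print("17mm out:",uv.min(0),uv.max(0))
g=cv2.cvtColor(c["img"],cv2.COLOR_BGR2GRAY)
v=60;print(g[v,225:262:2],g[v,380:410:2]);print(g[125:145:2,312], g[0:20:2,312])
np.savez("w4cam.npz",o=c["o"],R=c["R"])
```

```text
t 13.72 xyz [10.1 -2.1 -6. ] rot [ -0.8  33.2 -86.4] dist 0.35791449462618796
[237.6 -30.7] [393.7 138.2] [315.9 138.2]
17mm out: [231.9 -40.9] [399.3 140.7]
[ 30  32  31  32  32  33  77 129 113  86  85  84  84  83  83  83  81  80
  79] [ 82  82  82  86 115 137 137 139 144 144 148 147 142 143 143]
[102 102 104 104 103 118 194 212 206 210] [ 71  72  71  70  69  70  71  74 112 137]
```

```bash
python3 -m crank '[{"xyz":[0.5,-0.1,-0.8],"delta_rot":[0,3.3,-8.6],"claw":0},{"xyz":[2,-0.4,-1.7],"delta_rot":[-0.1,6.6,-17],"claw":0},{"xyz":[3.5,-0.7,-2.6],"delta_rot":[-0.2,10,-26],"claw":0},{"xyz":[5,-1,-3.5],"delta_rot":[-0.3,13.3,-34.5],"claw":0},{"xyz":[6.5,-1.3,-4.4],"delta_rot":[-0.4,16.6,-43],"claw":0},{"xyz":[8,-1.7,-5.2],"delta_rot":[-0.5,20,-52],"claw":0},{"xyz":[9,-1.9,-5.7],"delta_rot":[-0.6,23.3,-60.5],"claw":0},{"xyz":[9.7,-2,-5.9],"delta_rot":[-0.7,26.6,-69],"claw":0},{"xyz":[10.1,-2.1,-6],"delta_rot":[-0.7,30,-78],"claw":0},{"xyz":[10.1,-2.1,-6],"delta_rot":[-0.8,33.2,-86.4],"claw":0},{"xyz":[10.1,-2.1,-6],"delta_rot":[-0.8,33.2,-86.4],"claw":0},{"xyz":[10.1,-2.1,-6],"delta_rot":[-0.8,33.2,-86.4],"claw":0},{"xyz":[10.1,-2.1,-6],"delta_rot":[-0.8,33.2,-86.4],"claw":0}]' 60
python3 - <<'E'
from h import *
c=cam("wrist");cv2.imwrite("pics/w5.png",c["img"]);print(r.get_state()["joints"])
E
```

```text
time_s: 15.4
tcp_pos: [0.5, -0.0217, 0.2829]
eef_rot: [180.0, 0.0, -38.1]
contact_force: [0.3, -0.1, 0.6]
gripper_width: 0.0877
gripper_force: 0.0
[ 2.00272512e+01  1.91823752e+00 -1.55284604e+01 -1.33167705e-02
 -7.25720595e+01  3.19270133e+01]
```

View pics/w5.png

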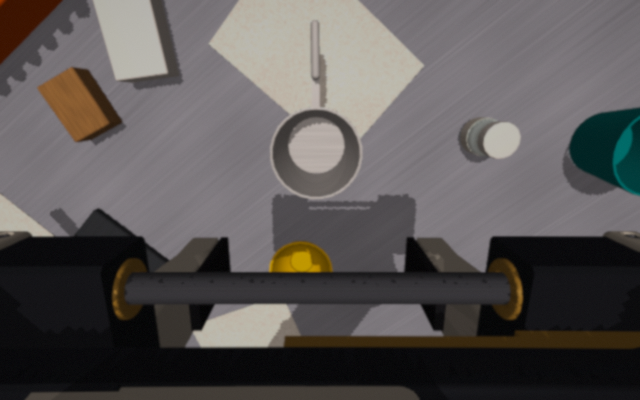

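The wrist view shows the small pot: rim from x=270 to 362 and y=108 to 199, grip plate from (315,20) to (315,81).

Run:
```python
from h import *
np.set_printoptions(precision=4,suppress=True)
c=cam("wrist")
rim=plane(c,[(270,153),(362,153),(316,108),(316.5,199)],.081);o=rim.mean(0)[:2]
print(rim,o)
pl=plane(c,[(315.5,79),(314.7,21)],.101)[:,:2];print(pl,np.linalg.norm(pl-o,axis=1))
d=pl.mean(0)-o;ya=np.degrees(np.arctan2(d[1],d[0]));e=pl[1]-pl[0]
print("yaw",ya,np.degrees(np.arctan2(e[1],e[0])))
u=d/np.linalg.norm(d);g=o+.099*u;print(g)
go([*g,.18],down(ya));go([*g,.085-r.pinch_z],down(ya))
```

```text
[[ 0.5472  0.0039  0.081 ]
 [ 0.4879 -0.0721  0.081 ]
 [ 0.5534 -0.0621  0.081 ]
 [ 0.4778 -0.0037  0.081 ]] [ 0.5166 -0.0335]
[[ 0.5745 -0.0781]
 [ 0.6132 -0.1076]] [0.0731 0.1218]
yaw -37.52787360220937 -37.231627073099
[ 0.5951 -0.0938]
t 15.5 xyz [ 3.975 -0.066  3.433] rot [ 0.01  0.01 -0.51] dist 0.15759420762342824
t 15.5 xyz [ 3.976 -0.067  7.227] rot [ 0.01  0.01 -0.51] dist 0.24745692057207708
```

```bash
python3 -m crank '[{"xyz":[1.5,-0.03,1],"delta_rot":[0,0,-0.5],"claw":0.3},{"xyz":[3,-0.06,2],"delta_rot":[0,0,-0.5],"claw":0.3},{"xyz":[3.96,-0.07,3.4],"delta_rot":[0,0,-0.5],"claw":0.3},{"xyz":[3.96,-0.07,3.6],"delta_rot":[0,0,-0.5],"claw":0.3},{"xyz":[3.96,-0.07,5],"delta_rot":[0,0,-0.5],"claw":0.3},{"xyz":[3.96,-0.07,6.3],"delta_rot":[0,0,-0.5],"claw":0.3},{"xyz":[3.96,-0.07,7.2],"delta_rot":[0,0,-0.5],"claw":0.3},{"xyz":[3.96,-0.07,7.23],"delta_rot":[0,0,-0.5],"claw":0.3},{"xyz":[3.96,-0.07,7.23],"delta_rot":[0,0,-0.5],"claw":1},{"xyz":[3.96,-0.07,7.23],"delta_rot":[0,0,-0.5],"claw":1},{"xyz":[3.96,-0.07,7.23],"delta_rot":[0,0,-0.5],"claw":1},{"xyz":[3.96,-0.07,7.23],"delta_rot":[0,0,-0.5],"claw":1},{"xyz":[3.96,-0.07,7.23],"delta_rot":[0,0,-0.5],"claw":1},{"xyz":[3.96,-0.07,7.23],"delta_rot":[0,0,-0.5],"claw":1},{"xyz":[3.96,-0.07,7.23],"delta_rot":[0,0,-0.5],"claw":1}]' 60 && python3 -m crank '[{"xyz":[0,0,-0.3],"delta_rot":[0,0,0],"claw":1},{"xyz":[0,0,-1],"delta_rot":[0,0,0],"claw":1},{"xyz":[0,0,-2],"delta_rot":[0,0,0],"claw":1},{"xyz":[0,0,-4],"delta_rot":[0,0,0],"claw":1},{"xyz":[0,0,-6],"delta_rot":[0,0,0],"claw":1},{"xyz":[0,0,-7.5],"delta_rot":[0,0,0],"claw":1},{"xyz":[0,0,-7.5],"delta_rot":[0,0,0],"claw":1},{"xyz":[0,0,-7.5],"delta_rot":[0,0,0],"claw":1}]' 60
python3 - <<'E'
from h import *
s=r.get_state();print(s["joints"],s["moment"])
# small home: rim is 17 mm beyond the medium's -> m+.034z, pinch 4 mm above
for phi in(17,):
  for d in(.15,.09,0):
    p,Rt=target(phi,d,rimh=.038,rad=.0982,flip=-1);print(d,p,Rt.as_euler('xyz',degrees=True));go(p,Rt)
E
```

```text
time_s: 17.38
tcp_pos: [0.5948, -0.0933, 0.0665]
eef_rot: [-180.0, -0.0, -37.5]
contact_force: [-0.4, -0.4, 0.8]
gripper_width: 0.0078
gripper_force: 60.0
time_s: 18.38
tcp_pos: [0.594, -0.0931, 0.2911]
eef_rot: [-180.0, 0.0, -37.5]
contact_force: [0.4, -0.0, -1.2]
gripper_width: 0.0074
gripper_force: 60.0
[ 9.67518237e+00  1.16806421e+01 -3.16003766e+00 -2.41148281e-02
 -7.51544683e+01  4.28606829e+01] [-0.05221731 -0.05381251 -0.0129613 ]
0.15 [0.60167365 0.13901338 0.21717693] [-170.41874248   28.56480028  -64.21375749]
t 18.38 xyz [-4.505 -6.295  2.467] rot [ 15.87 -25.81  28.51] dist 0.24374627511595195
0.09 [0.59835985 0.1688298  0.16521541] [-170.41874248   28.56480028  -64.21375749]
t 18.38 xyz [-5.197 -7.016  4.199] rot [ 15.87 -25.81  28.51] dist 0.290663917963766
0 [0.59338917 0.21355442 0.08727312] [-170.41874248   28.56480028  -64.21375749]
t 18.38 xyz [-6.235 -8.098  6.798] rot [ 15.87 -25.81  28.51] dist 0.3682328245360063
```

```bash
python3 -m crank '[{"xyz":[-0.4,-0.6,0],"delta_rot":[2,-3.2,3.5],"claw":1},{"xyz":[-1,-1.4,0],"delta_rot":[4,-6.4,7],"claw":1},{"xyz":[-1.8,-2.5,0],"delta_rot":[6,-9.6,10.7],"claw":1},{"xyz":[-2.6,-3.6,0.2],"delta_rot":[8,-13,14.3],"claw":1},{"xyz":[-3.4,-4.7,0.6],"delta_rot":[10,-16.2,18],"claw":1},{"xyz":[-4,-5.6,1.2],"delta_rot":[12,-19.4,21.5],"claw":1},{"xyz":[-4.4,-6.2,1.8],"delta_rot":[14,-22.6,25],"claw":1},{"xyz":[-4.5,-6.3,2.3],"delta_rot":[15.87,-25.8,28.5],"claw":1},{"xyz":[-4.5,-6.3,2.47],"delta_rot":[15.87,-25.8,28.5],"claw":1},{"xyz":[-4.5,-6.3,2.47],"delta_rot":[15.87,-25.8,28.5],"claw":1},{"xyz":[-4.5,-6.3,2.47],"delta_rot":[15.87,-25.8,28.5],"claw":1}]' 60
python3 - <<'E'
from h import *
np.set_printoptions(precision=2,suppress=True)
s=r.get_state();print(s["joints"],s["moment"],s["contact_force"])
for d in(.15,.075,0):
    p,Rt=target(17,d,rimh=.038,rad=.0982,flip=-1);go(p,Rt)
c=cam("wrist");R0=R.from_euler('xyz',s["eef_rot"],degrees=True).as_matrix();a=np.linspace(0,2*np.pi,720)
g=cv2.cvtColor(c["img"],cv2.COLOR_BGR2GRAY); print("handle-side profile col316",g[:130:5,316])
L=np.load("large.npz");m,z,dh,y=(L[k] for k in("m","z","dh","y"));A=a[:,None]
sc=cam("scene")
for n,h,rad in(("held",.034+.15,.049),("medium",.017,.055)):
    uv=proj(sc,m+h*z+rad*(np.cos(A)*dh+np.sin(A)*y));print(n,uv.min(0),uv.max(0))
cv2.imwrite("pics/s5.png",sc["img"]);cv2.imwrite("pics/w6.png",c["img"])
E
```

```text
time_s: 19.75
tcp_pos: [0.6027, 0.1389, 0.218]
eef_rot: [-170.3, 28.4, -64.1]
contact_force: [0.5, 0.1, -1.6]
gripper_width: 0.0077
gripper_force: 60.0
[ 10.77  18.01   1.74 -31.18 -73.7   21.63] [-1.92 -0.26  0.07] [ 0.48  0.06 -1.56]
t 19.75 xyz [-0.    0.04  0.03] rot [-0.02 -0.11  0.13] dist 0.0013251087896330599
t 19.75 xyz [-0.01  0.04  2.53] rot [-0.02 -0.11  0.13] dist 0.07579888921373291
t 19.75 xyz [-0.01  0.04  5.03] rot [-0.02 -0.11  0.13] dist 0.15079518327442407
handle-side profile col316 [163 164 161 162 167 167 169 166 165 164 162 163 166 164 163 162 163 165
 167 166 168 171 171 168 170 170]
held [342.63 108.54] [374.66 135.46]
medium [346.05 135.95] [377.98 163.6 ]
```

```bash
python3 -m crank '[{"xyz":[0,0.04,0.4],"delta_rot":[0,-0.1,0.1],"claw":1},{"xyz":[0,0.04,1],"delta_rot":[0,-0.1,0.1],"claw":1},{"xyz":[0,0.04,1.6],"delta_rot":[0,-0.1,0.1],"claw":1},{"xyz":[0,0.04,2.1],"delta_rot":[0,-0.1,0.1],"claw":1},{"xyz":[0,0.04,2.4],"delta_rot":[0,-0.1,0.1],"claw":1},{"xyz":[0,0.04,2.6],"delta_rot":[0,-0.1,0.1],"claw":1},{"xyz":[0,0.04,2.8],"delta_rot":[0,-0.1,0.1],"claw":1},{"xyz":[0,0.04,3],"delta_rot":[0,-0.1,0.1],"claw":1},{"xyz":[0,0.04,3.15],"delta_rot":[0,-0.1,0.1],"claw":1},{"xyz":[0,0.04,3.3],"delta_rot":[0,-0.1,0.1],"claw":1},{"xyz":[0,0.04,3.3],"delta_rot":[0,-0.1,0.1],"claw":1}]' 60
python3 - <<'E'
from h import *
np.set_printoptions(precision=2,suppress=True)
s=r.get_state();print(s["moment"],s["contact_force"])
p,Rt=target(17,0,rimh=.038,rad=.0982,flip=-1);go(p,Rt)
E
```

```text
time_s: 21.22
tcp_pos: [0.5958, 0.1877, 0.1311]
eef_rot: [-170.5, 28.6, -64.3]
contact_force: [-0.1, 0.9, -1.3]
gripper_width: 0.0073
gripper_force: 60.0
[-1.93 -0.29  0.01] [-0.07  0.95 -1.34]
t 21.23 xyz [-0.01 -0.02  1.7 ] rot [ 0.01  0.06 -0.07] dist 0.05097498224837885
```

```bash
python3 -m crank '[{"xyz":[0,0,0.12],"delta_rot":[0,0,0],"claw":1},{"xyz":[0,0,0.25],"delta_rot":[0,0,0],"claw":1},{"xyz":[0,0,0.4],"delta_rot":[0,0,0],"claw":1},{"xyz":[0,0,0.55],"delta_rot":[0,0,0],"claw":1},{"xyz":[0,0,0.7],"delta_rot":[0,0,0],"claw":1},{"xyz":[0,0,0.7],"delta_rot":[0,0,0],"claw":1}]' 60; python3 -m crank '[{"xyz":[0,0,0.1],"delta_rot":[0,0,0],"claw":1},{"xyz":[0,0,0.2],"delta_rot":[0,0,0],"claw":1},{"xyz":[0,0,0.3],"delta_rot":[0,0,0],"claw":1},{"xyz":[0,0,0.4],"delta_rot":[0,0,0],"claw":1},{"xyz":[0,0,0.5],"delta_rot":[0,0,0],"claw":1},{"xyz":[0,0,0.5],"delta_rot":[0,0,0],"claw":1}]' 60
python3 - <<'E'
from h import *
np.set_printoptions(precision=2,suppress=True)
s=r.get_state();print(s["moment"],s["contact_force"])
p,Rt=target(17,0,rimh=.038,rad=.0982,flip=-1);go(p,Rt)
E
```

```text
time_s: 21.98
tcp_pos: [0.5945, 0.1982, 0.1127]
eef_rot: [-170.5, 28.6, -64.3]
contact_force: [-0.4, -0.1, -1.4]
gripper_width: 0.0078
gripper_force: 60.0
time_s: 22.72
tcp_pos: [0.5938, 0.2056, 0.0999]
eef_rot: [-170.5, 28.6, -64.3]
contact_force: [-0.4, -0.5, -1.3]
gripper_width: 0.008
gripper_force: 60.0
[-1.97 -0.32  0.01] [-0.38 -0.49 -1.26]
t 22.73 xyz [-0.01 -0.02  0.5 ] rot [ 0.02  0.06 -0.07] dist 0.014967409057587287
```

```bash
python3 -m crank '[{"xyz":[0,0,0.08],"delta_rot":[0,0,0],"claw":1},{"xyz":[0,0,0.16],"delta_rot":[0,0,0],"claw":1},{"xyz":[0,0,0.24],"delta_rot":[0,0,0],"claw":1},{"xyz":[0,0,0.32],"delta_rot":[0,0,0],"claw":1},{"xyz":[0,0,0.32],"delta_rot":[0,0,0],"claw":1}]' 60; python3 -m crank '[{"xyz":[0,0,0.05],"delta_rot":[0,0,0],"claw":1},{"xyz":[0,0,0.1],"delta_rot":[0,0,0],"claw":1},{"xyz":[0,0,0.15],"delta_rot":[0,0,0],"claw":1},{"xyz":[0,0,0.15],"delta_rot":[0,0,0],"claw":1}]' 60
python3 - <<'E'
from h import *
np.set_printoptions(precision=2,suppress=True)
s=r.get_state();print(s["moment"],s["contact_force"])
p,Rt=target(17,0,rimh=.038,rad=.0982,flip=-1);go(p,Rt)
E
```

```text
time_s: 23.35
tcp_pos: [0.5933, 0.2103, 0.0917]
eef_rot: [-170.5, 28.6, -64.3]
contact_force: [-0.6, -0.9, -0.3]
gripper_width: 0.0075
gripper_force: 60.0
time_s: 23.85
tcp_pos: [0.5932, 0.2125, 0.0881]
eef_rot: [-170.4, 28.6, -64.3]
contact_force: [0.4, 0.4, -0.9]
gripper_width: 0.0077
gripper_force: 60.0
[-1.96 -0.32  0.01] [ 0.42  0.39 -0.89]
t 23.85 xyz [-0.01 -0.01  0.04] rot [-0.02  0.05 -0.06] dist 0.0013141650736623448
```

```bash
python3 -m crank '[{"xyz":[0,0,0.04],"delta_rot":[0,0,0],"claw":1},{"xyz":[0,0,0.07],"delta_rot":[0,0,0],"claw":1},{"xyz":[0,0,0.07],"delta_rot":[0,0,0],"claw":1}]' 60
python3 - <<'E'
from h import *
np.set_printoptions(precision=2,suppress=True)
s=r.get_state();print(s["moment"],s["contact_force"])
E
```

```text
time_s: 24.22
tcp_pos: [0.5937, 0.2128, 0.0872]
eef_rot: [-170.4, 28.6, -64.2]
contact_force: [0.7, -5.1, 6.4]
gripper_width: 0.0076
gripper_force: 60.0
[-1.98  0.2   0.39] [ 0.72 -5.09  6.38]
```

Contact came at the predicted depth, with about 9 N along the axis. I'll release and back out.

```bash
python3 -m crank '[{"xyz":[0,0,0],"delta_rot":[0,0,0],"claw":1},{"xyz":[0,0,0],"delta_rot":[0,0,0],"claw":1}]' 5 && python3 -m crank '[{"xyz":[0,0,0],"delta_rot":[0,0,0],"claw":0.8},{"xyz":[0,0,0],"delta_rot":[0,0,0],"claw":0.7},{"xyz":[0,0,0],"delta_rot":[0,0,0],"claw":0.6},{"xyz":[0,0,0],"delta_rot":[0,0,0],"claw":0.6},{"xyz":[0,0,-0.3],"delta_rot":[0,0,0],"claw":0.6},{"xyz":[0,0,-1],"delta_rot":[0,0,0],"claw":0.6},{"xyz":[0,0,-2],"delta_rot":[0,0,0],"claw":0.6},{"xyz":[0,0,-3.5],"delta_rot":[0,0,0],"claw":0.6},{"xyz":[0,0,-5],"delta_rot":[0,0,0],"claw":0.6},{"xyz":[2,0,-5.5],"delta_rot":[0,0,0],"claw":0.6},{"xyz":[4,0,-5.5],"delta_rot":[0,0,0],"claw":0.6},{"xyz":[5,0,-6],"delta_rot":[0,0,0],"claw":0.6},{"xyz":[5,0,-6],"delta_rot":[0,0,0],"claw":0.6}]' 60
python3 - <<'E'
from h import *
np.set_printoptions(precision=1,suppress=True)
s=cam("scene");t=cam("top");L=np.load("large.npz");m,z,dh,y=(L[k] for k in("m","z","dh","y"))
a=np.linspace(0,2*np.pi,360)[:,None]
for n,c in(("scene",s),("top",t)):
    cv2.imwrite(f"pics/{n}_end.png",c["img"])
    for h in(.034,.054):
        uv=proj(c,m+h*z+.049*(np.cos(a)*dh+np.sin(a)*y));print(n,h,uv.min(0),uv.max(0))
    for k,ph,rd,hh in(("med",137,.105,.021),("small",17,.099,.038)):
        p=np.radians(ph);print(k,proj(c,m+hh*z+rd*(np.cos(p)*dh+np.sin(p)*y)))
i=np.hstack([cv2.resize(c["img"][y0:y0+100,x0:x0+100],(400,400),interpolation=cv2.INTER_CUBIC) for c,x0,y0 in((s,320,95),(t,180,145))])
cv2.imwrite("pics/end.png",i)
g=cv2.cvtColor(s["img"],cv2.COLOR_BGR2GRAY);print("col",proj(s,m+.034*z),g[110:180:2,360])
E
```

```text
time_s: 24.48
tcp_pos: [0.594, 0.213, 0.0866]
eef_rot: [-170.3, 28.6, -64.3]
contact_force: [2.4, -4.9, 1.8]
gripper_width: 0.008
gripper_force: 5.0
time_s: 26.1
tcp_pos: [0.6608, 0.0018, 0.1703]
eef_rot: [-170.5, 28.6, -64.5]
contact_force: [-0.1, 0.6, -0.8]
gripper_width: 0.0354
gripper_force: 0.0
scene 0.034 [347.3 134.8] [376.1 159.6]
scene 0.054 [346.7 131.6] [375.9 156.7]
med [[388.1 134.3]]
small [[361.8 172.3]]
top 0.034 [214.9 178.7] [242.6 206.3]
top 0.054 [216.4 177.2] [244.5 205.1]
med [[204.5 172.9]]
small [[254.5 184.3]]
col [[361.6 147. ]] [37 26 26 26 26 27 25 25 26 26 27 26 27 26 26 27 29 82 81 69 63 17 15 16
 15 15 15 14 15 15 15 15 16 16 28]
```

Run:
```python
from h import *
L=np.load("large.npz");m,z,dh,y=(L[k] for k in("m","z","dh","y"))
p=np.radians(17);u=np.cos(p)*dh+np.sin(p)*y
Rt=target(17,0,flip=-1)[1];go(m+.19*z-.05*u,Rt)
```

```text
t 26.2 xyz [-9.969e+00 -4.000e-03  3.180e-01] rot [-0.08  0.02 -0.1 ] dist 0.299213983249771
```

```bash
python3 -m crank '[{"xyz":[-1,0,0],"delta_rot":[0,0,0],"claw":0.3},{"xyz":[-2.5,0,0],"delta_rot":[0,0,0],"claw":0.3},{"xyz":[-4,0,0],"delta_rot":[0,0,0],"claw":0},{"xyz":[-5.5,0,0],"delta_rot":[0,0,0],"claw":0},{"xyz":[-7,0,0],"delta_rot":[0,0,0],"claw":0},{"xyz":[-8.5,0,0.1],"delta_rot":[0,0,0],"claw":0},{"xyz":[-9.5,0,0.3],"delta_rot":[0,0,0],"claw":0},{"xyz":[-10,0,0.3],"delta_rot":[0,0,0],"claw":0},{"xyz":[-10,0,0.3],"delta_rot":[0,0,0],"claw":0}]' 60
python3 - <<'E'
from h import *
np.set_printoptions(precision=1,suppress=True,linewidth=200)
L=np.load("large.npz");m,z,dh,y=(L[k] for k in("m","z","dh","y"))
c=cam("wrist");g=cv2.cvtColor(c["img"],cv2.COLOR_BGR2GRAY);cv2.imwrite("pics/w7.png",c["img"])
a=np.linspace(0,2*np.pi,360)[:,None]
for n,h,rd in(("small home",.034,.049),("small 17mm out",.051,.049),("medium",.017,.055),("large",0,.06)):
    uv=proj(c,m+h*z+rd*(np.cos(a)*dh+np.sin(a)*y));print(n,uv.min(0),uv.max(0))
ct=proj(c,m+.034*z)[0];print("ctr",ct)
v,u=int(ct[1]),int(ct[0])
print("row",v,u-90,g[v,u-90:u-30:2]);print(u+30,g[v,u+30:u+90:2]);print("col",u,v+30,g[v+30:v+84:2,u])
# handles: grey profile round circle of radius 95 mm at plate-top height
for n,h in(("small top",.054),("medium top",.037),("large top",.02)):
    ph=np.arange(0,180,4);p=np.radians(ph)[:,None]
    uv=proj(c,m+h*z+.1*(np.cos(p)*dh+np.sin(p)*y)).round().astype(int)
    print(n,[(int(k),int(g[q[1],q[0]])) for k,q in zip(ph,uv) if 0<=q[0]<640 and 0<=q[1]<400])
E
```

```text
time_s: 27.32
tcp_pos: [0.5443, 0.2483, 0.308]
eef_rot: [-170.3, 28.6, -64.0]
contact_force: [0.9, 0.3, -1.1]
gripper_width: 0.0876
gripper_force: 0.0
small home [261.6  65.6] [371.4 178. ]
small 17mm out [258.4  63.5] [374.4 182.1]
medium [258.   60.3] [375.  180.2]
large [255.8  56.6] [377.4 181.3]
ctr [316.5 124.4]
row 124 226 [190 188 189 190 189 186 185 188 191 190 191 192 195 195 194 189 178 137 167 124  75  72  73  72  73  74  74  74  75  75]
346 [187 169 113  97  99 101  95  78  71  72  90 116 122 103 111 130 127 126 127 128 129 129 129 127 126 125 125 128 126 126]
col 316 154 [ 88  88  86  86  87  86  88  86  86  97 165 152 172 177 137 128 130 129 128 128 127 127 126 125 126 125 126]
small top [(40, 123), (44, 124), (48, 123), (52, 122), (56, 123), (60, 123), (64, 126), (68, 158), (72, 186), (76, 185), (80, 182), (84, 188), (88, 190), (92, 190), (96, 194), (100, 194), (104, 193), (108, 189), (112, 133), (116, 132), (120, 132), (124, 128), (128, 126), (132, 128), (136, 169), (140, 108), (144, 117), (148, 115), (152, 114), (156, 112), (160, 110), (164, 106), (168, 102), (172, 
[... 279 characters left out ...]
 (116, 130), (120, 130), (124, 128), (128, 127), (132, 129), (136, 165), (140, 91), (144, 105), (148, 111), (152, 113), (156, 111), (160, 109), (164, 106), (168, 101), (172, 92), (176, 75)]
large top [(0, 70), (4, 124), (8, 124), (12, 123), (16, 158), (20, 91), (24, 35), (28, 43), (32, 43), (36, 126), (40, 126), (44, 126), (48, 123), (52, 79), (56, 114), (60, 124), (64, 124), (68, 185), (72, 185), (76, 173), (80, 190), (84, 192), (88, 188), (92, 189), (96, 189), (100, 191), (104, 190), (108, 187), (112, 188), (116, 137), (120, 129), (124, 128), (128, 128), (132, 130), (136, 136), (140, 135), (144, 77), (148, 96), (152, 103), (156, 106), (160, 103), (164, 99), (168, 91), (172, 74), (176, 74)]
```

The wrist check agrees. The rim edges fall at the fully-home positions, with the medium handle at about 136° and the small at about 16°. The large one was measured at about 78°. The arm is clear, so I'm handing in.

```bash
python3 -c "
from plant import job;print(job.close_job())"
```

```text
the job is handed in; nothing more can be done
None
```

I handed the job in at about 27 s: the medium pot is in the large one and the small pot in the medium one, both measured fully home, with the handles at about 16°, 78° and 136° round the axis; no verdict was returned.

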